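# Shut off and vent a vacuum line on a valve bank

## Task

On the vacuum valve bank, shut the valve with the wing handle: turn it clockwise until you feel it meet its rubber seat, and nip it firmly tight without crushing the seat. Then press the vent button fully down, hold it for half a second and let it spring back. Do not brush or turn the neighbouring valves, and leave the loose things where they are.

Things in the scene. Friction and masses are not known exactly. Their poses are not given: they have to be found in the camera images.
- bank: Valve bank: aluminium block 74 x 360 mm, its flat top 50 mm above the table, on a steel plate 170 x 400 x 12 mm. Origin: centre of the plate's underside; y along the row. Five stations in a straight row on the block, 54 mm apart, the middle one over the origin, in any order: wing valve, three other valves, vent button. A low gauge and plug (under 25 mm high) sit 52 mm beyond the row's ends.
- wing_grip (a point): Grip point of the valve to close, the only one with a wing handle: an upright flat bar of black plastic, 40 mm long, 12 mm thick, 26 mm tall. The point is on the vertical turning axis, 40 mm above the block, 12 mm below the bar's top, 14 mm above its underside. x along the bar, y across it, z up. Closes clockwise seen from above.
- wing: The same wing handle; origin on its axis, 20 mm above the block, at the stem (12 mm across). Round foot below: 28 mm across to 8 mm above the block, 16 mm across to 14 mm. It first turns freely (0.04 N m) for 0.35 to 1.25 rad; how far cannot be seen. Then it meets its rubber seat: torque jumps to about 0.27 N m and the seat yields, 1.6 N m more per rad.
- seat (a joint): Squeeze of the wing valve's rubber seat, in rad of handle rotation after first touch; 0 = not touched. It keeps its squeeze when the handle is let go or turned back. Tight is 0.03 (0.32 N m at the handle) or more; over 0.15 (0.51 N m) crushes it. Aim for about 0.4 N m.
- vent_top (a point): Centre of the top face of the vent push button, a black plunger 22 mm across on a steel housing 32 mm across and 20 mm high; 30 mm above the block's top when out. z up; it is pressed straight down.
- vent (a joint): Travel of the vent button in m: 0 out, 0.006 fully down. It springs back; first motion takes about 2 N, fully down about 6 N.
- broad_foot: A neighbouring valve, not to be touched: round knob, 32 mm across, its top 40 mm above the block. Origin on its axis at the block's top.
- broad (a joint): Turn of that neighbour's handle in rad (the one on broad_foot), 0 at the start; it moves at the lightest touch.
- slim_foot: A neighbouring valve, not to be touched: tall round knob, 24 mm across, its top 48 mm above the block. Origin on its axis at the block's top.
- slim (a joint): Turn of that neighbour's handle in rad (the one on slim_foot), 0 at the start; it moves at the lightest touch.
- cross_foot: A neighbouring valve, not to be touched: cross handle with four arms, 33 mm across, its top 40 mm above the block. Origin on its axis at the block's top.
- cross (a joint): Turn of that neighbour's handle in rad (the one on cross_foot), 0 at the start; it moves at the lightest touch.
- vial_a: Bystander: glass vial with a screw cap, 22 mm across, 45 mm tall, standing on the mounting plate behind the block. Origin at its underside.
- vial_b: Bystander: the other such vial on the plate behind the block. Origin at its underside.
- fitting: Bystander: small brass and steel fitting, 16 mm across, 22 mm tall, on the plate in front of the block. Origin at its underside.
- collar: Bystander: steel collar, 26 mm across, 10 mm tall, lying on the plate in front of the block. Origin at its underside.
- driver: Bystander: screwdriver, 200 mm, on the table to the right. Origin at its underside.
- spanner: Bystander: spanner, 180 mm, on the table to the left. Origin at its underside.
- greasepot: Bystander: lidded pot, 56 mm across, 50 mm tall, on the table to the left. Origin at its underside.

How it is judged:
By the outcome, as a careful person would: the job done as asked, in the order asked, and still so for the second after the job is handed in, with the robot touching nothing.
It also fails if it takes over 61 s, if anything falls off the work surface, if the arm or the gripper's body presses on something with over 40 N, if the wrist force passes 120 N, or if a joint passes its speed limit or range.

## Robot

A 6-joint arm with a two-finger parallel gripper is mounted at the origin on the work surface. World frame = base frame: x ahead of the robot, y to its left, z up, the work surface at z = 0. Lengths are in m, angles in rad, forces in N, time in s.
With the tool pointing down it reaches from about 0.225 to 0.875 m from the base axis. Payload 3.4 kg.
Tool frame: the origin (TCP) lies at the very end of the fingers, on their centre line; the grasp point (between the pads) lies 19 mm behind it; z points along the fingers, y is the direction in which the jaws open and shut (so a half turn about z gives the same grasp; the last joint's range is limited). The gripper opens to 85 mm and grips with 20 to 120 N. Pads are 22 mm wide; open, the fingers measure 114 mm over their backs; the gripper's body (76 mm by 85 mm) begins 54 mm behind the grasp point. The pads swing forward as they close: fully open they stand 13 mm farther back than shut.
Start: joints at [-1.268, 0.276, 1.505, -0, 1.361, -0.121], TCP at [0.236, -0.524, 0.208] pointing down, gripper open.
Joint ranges: [-2.89, 2.89], [-0.75, 2.08], [0.22, 2.7], [-1.18, 4.32], [0.11, 2.71], [-2.7, 2.7]. Speed limits (rad/s): [2.57, 2.57, 3.14, 3.14, 3.14, 3.14].

## Interface

Orientations are given as a unit quaternion [w, x, y, z].
In Python, from rig import get_state, get_image, calibration, sign_off gives the robot as it stands. The module is installed in compiled form; this text tells all that it offers.
- The arm moves only by the tool drive_tool, never from a script. Its argument "targets" is one flat list of numbers, 7 for each row, row after row: the turn, a rotation vector about the tool's x, y, z in degrees, then the shift along the tool's x, y, z in mm, then the opening, from 0 (shut) to 1 (fully open). In form: [wx, wy, wz, tx, ty, tz, fingers, wx, wy, wz, tx, ty, tz, fingers, ...]. A call has 1 to 12 rows; each row shifts and turns the commanded pose from where the row before left it, along the tool's axes as they then stand; what a row does not reach is not made up. A row lasts 1/8 s, in which the tool goes at most 62.5 mm and 10.7 degrees, less where a joint would pass 70% of its speed; a pose out of reach is approached as far as the arm can. A call is refused whole if a number of a shift passes 62.5 or a number of a turn 10.7, either way. A call with a gripper value outside its range is refused whole. The fingers move at their own pace and stop on an object; "grip_force" is the grip in N (left out, the last holds). Time passes only in rows, so rows that do not move let the fingers close. It gives the time, the measured TCP pose, the force and the opening at its end, in the units of the state.
- get_state(): the state, without advancing time (a new reading comes with each control period).
- get_image(name): name is "side" or "top"; returns the picture (400x640x3 uint8, red, green, blue); there is no depth.
- calibration(name): a dict with "mtx" (3x3 intrinsics, pixels), "world_to_cam" (4x4, takes a point from world to camera coordinates). Camera axes: x right, y down, z forward; pixel columns grow to the right and rows downward; lengths in m; the calibration is good to about 2 mm. A picture is of the moment at which its call begins. calibration takes no time and is no camera call.
- sign_off(): hands the job in, once; it reports no verdict.
The state is a dict: "clock": time; "qpos": joint angles; "qd": joint speeds; "effort": joint torques, N m; "position": TCP position; "ee_rot": TCP orientation; "contact_force": force on the tool from outside, world axes, zero at the start; "moment": the same for the moment, N m; "width": finger opening in m.
Only numpy, scipy, OpenCV 4.12 (cv2) and the standard library are available. Lean on these libraries where they do the work, as an engineer would, in place of code of your own. Each camera call takes 0.05 s, during which the arm holds its last target.

## Working session

There is one attempt and no reset: what is moved stays moved. The work goes in short steps, Python scripts to look and compute and a tool call to move; the robot and the scene stay as the last step left them, time stands still between calls to the robot, and variables do not carry over. Pictures are saved under pics/ and viewed, and the job is handed in when it is done.

Besides the shell and the picture viewer there is one more tool, called after "Emit:" as name(argument=value, ...) on one line, values as JSON. drive_tool: Moves the arm, as the interface text tells. Its arguments: {"type":"object","properties":{"targets":{"type":"array"},"grip_force":{"type":"number"}},"required":["targets"]}

```bash
mkdir -p pics
python3 - <<'E'
from rig import *
import cv2
for n in("side","top"):
    cv2.imwrite(f"pics/{n}0.png",get_image(n)[:,:,::-1]); c=calibration(n); print(n,c)
print(get_state())
E
```

```text
side {'mtx': array([[375.71909311,   0.        , 322.8311618 ],
       [  0.        , 375.71909311, 196.18291197],
       [  0.        ,   0.        ,   1.        ]]), 'world_to_cam': array([[ 0.99866163, -0.05028577, -0.0120948 , -0.50285501],
       [-0.04348833, -0.68985625, -0.72263899,  0.0984738 ],
       [ 0.02799478,  0.72219782, -0.69111982,  1.13719409],
       [ 0.        ,  0.        ,  0.        ,  1.        ]])}
top {'mtx': array([[374.92295835,   0.        , 324.17419861],
       [  0.        , 374.92295835, 195.43215677],
       [  0.        ,   0.        ,   1.        ]]), 'world_to_cam': array([[-0.02124413, -0.9996973 ,  0.01240928,  0.00190923],
       [-0.98223876,  0.01855541, -0.18671558,  0.52924934],
       [ 0.1864288 , -0.01615549, -0.98233564,  1.05651606],
       [ 0.        ,  0.        ,  0.        ,  1.        ]])}
{'clock': 0.1, 'qpos': array([-1.26799227e+00,  2.76530815e-01,  1.50604278e+00, -2.12712310e-05,
        1.36066632e+00, -1.20975598e-01]), 'qd': array([ 0.00088525, -0.00291636, -0.00219223, -0.00041429,  0.00105665,
       -0.00198678]), 'effort': array([ 8.50088800e-04, -4.17701697e+01, -2.46404368e+01, -1.85363087e-04,
        5.80194552e-03, -1.04991378e-05]), 'position': array([ 0.23629047, -0.52363988,  0.20701232]), 'ee_rot': array([-8.19286373e-04,  9.77634416e-01,  2.10309940e-01, -8.51336534e-05]), 'contact_force': array([-0.06793444,  0.29683938, -0.56747439]), 'moment': array([ 0.04612963,  0.05594116, -0.00626595]), 'width': 0.08570749667349581}
```

View pics/side0.png

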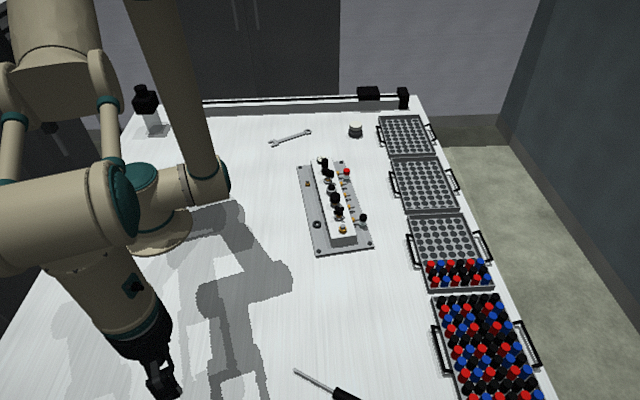

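View pics/top0.png

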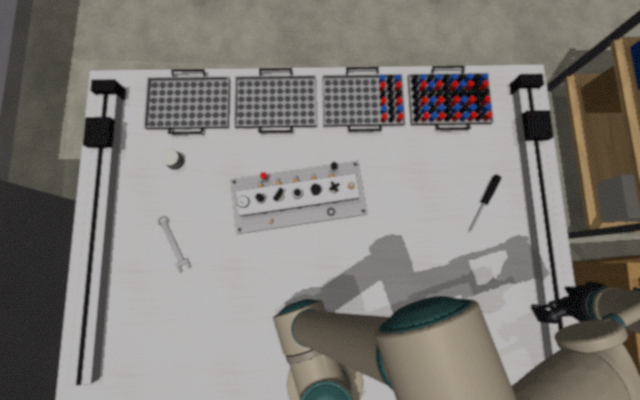

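Run:
```python
import cv2
a=cv2.imread("pics/top0.png")[155:240,222:378]; cv2.imwrite("pics/topc.png",cv2.resize(a,None,fx=5,fy=5,interpolation=cv2.INTER_CUBIC))
a=cv2.imread("pics/side0.png")[145:260,290:385]; cv2.imwrite("pics/sidec.png",cv2.resize(a,None,fx=5,fy=5,interpolation=cv2.INTER_CUBIC))
```

```text
(no output)
```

View pics/topc.png

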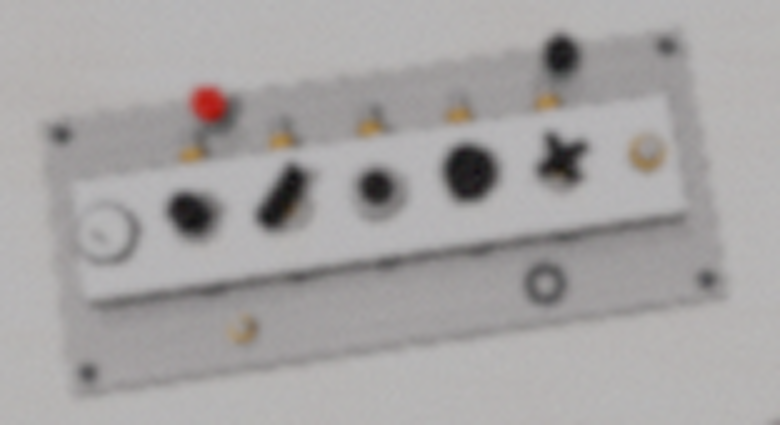

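View pics/sidec.png

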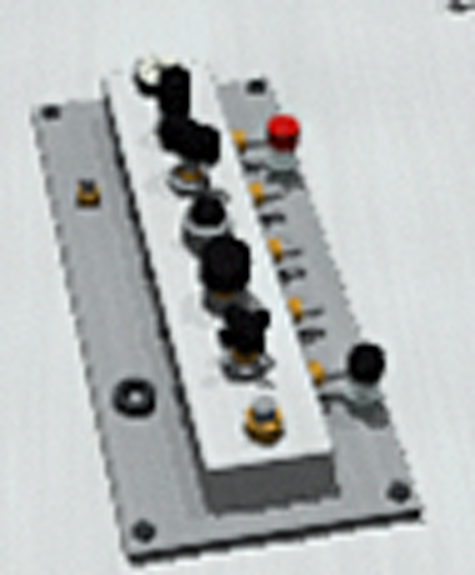

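The top view shows the row from left to right as gauge, slim (190,213 in the crop), wing (283,197), vent in the middle (377,187), broad (470,172), cross (560,158), plug. Next I fit the bank pose from both views.

```bash
cat > h.py <<'E'
import numpy as np,cv2
from rig import calibration
C={n:calibration(n) for n in("side","top")}
def proj(n,p):
    p=np.atleast_2d(p); W=C[n]["world_to_cam"]; q=(p@W[:3,:3].T+W[:3,3])@C[n]["mtx"].T
    return q[:,:2]/q[:,2:]
def ray(n,uv,z):
    W=C[n]["world_to_cam"];R=W[:3,:3];o=-R.T@W[:3,3]
    d=R.T@np.linalg.inv(C[n]["mtx"])@np.array([*uv,1.]); return o+d*(z-o[2])/d[2]
def crop(o,s,c): return np.array(o)+(np.array(c,float)+.5)/s-.5
E
python3 - <<'E'
from h import *
from scipy.optimize import least_squares
T=dict(top=[((45,125),(.085,.2,.012)),((682,32),(.085,-.2,.012)),((726,297),(-.085,-.2,.012)),((78,395),(-.085,.2,.012)),
((73,187),(.037,.18,.05)),((667,97),(.037,-.18,.05)),((686,215),(-.037,-.18,.05)),((92,302),(-.037,.18,.05)),
((377,187),(0,0,.08)),((470,171),(0,-.054,.09)),((562,157),(0,-.108,.09)),((190,213),(0,.108,.098))],
side=[((33,105),(-.085,.2,.012)),((420,512),(.085,-.2,.012)),((130,556),(-.085,-.2,.012)),
((103,80),(-.037,.18,.05)),((205,467),(-.037,-.18,.05)),((333,450),(.037,-.18,.05)),((209,205),(0,0,.08))])
O=dict(top=(222,155),side=(290,145))
def P(v,b):
    c,s=np.cos(v[2]),np.sin(v[2]); return np.array([v[0]+c*b[0]-s*b[1],v[1]+s*b[0]+c*b[1],b[2]])
def f(v,ns=("top","side")):
    return np.concatenate([crop(O[n],5,c)-proj(n,P(v,b))[0] for n in ns for c,b in T[n]])
for ns in [("top",),("side",),("top","side")]:
    r=least_squares(f,[.6,.05,.15],loss="soft_l1",args=(ns,)); print(ns,r.x)
print(np.round(f(r.x).reshape(-1,2),2).tolist())
v=r.x
print("vent",P(v,(0,0,.08)),"wing",P(v,(0,.054,.09)))
# wing ends
for n,a,b in(("top",(303,166),(264,226)),("top",(297,175),(268,222)),("top",(283,197),(283,197))):
    A=ray(n,crop(O[n],5,a),.10);B=ray(n,crop(O[n],5,b),.10); print(A,B,np.hypot(*(A-B)[:2]),np.degrees(np.arctan2(*(A-B)[1::-1])))
E
```

```text
('top',) [0.53389416 0.06896766 0.13245563]
('side',) [0.53307923 0.07095126 0.12969398]
('top', 'side') [0.5335746  0.06956026 0.13087152]
[[0.72, 0.15], [-0.23, 0.17], [-0.87, -0.4], [1.31, -0.71], [0.85, 0.79], [-0.63, 0.4], [-1.02, -0.09], [1.9, -0.84], [-0.01, -0.47], [0.01, -0.22], [-0.29, -0.26], [1.04, 0.35], [-0.21, -0.63], [-0.89, 0.24], [0.42, -0.13], [-0.14, 1.08], [-0.2, -1.08], [-0.72, -0.56], [0.2, -0.58]]
vent [0.5335746  0.06956026 0.08      ] wing [0.52652769 0.12309848 0.09      ]
[0.54381388 0.1100655  0.1       ] [0.50983435 0.1319147  0.1       ] 0.040397960382654356 -32.74144713652968
[0.53869099 0.11344502 0.1       ] [0.51207138 0.12968266 0.1       ] 0.031181159922096663 -31.382683129192127
[0.5262024  0.12130462 0.1       ] [0.5262024  0.12130462 0.1       ] 0.0 0.0
```

Run:
```python
import cv2
a=cv2.imread("pics/top0.png")[180:210,250:310]; b=cv2.resize(a,None,fx=12,fy=12,interpolation=cv2.INTER_CUBIC)
c=cv2.imread("pics/side0.png")[150:200,305:355]; c=cv2.resize(c,None,fx=11,fy=11,interpolation=cv2.INTER_CUBIC)
cv2.imwrite("pics/tz.png",b);cv2.imwrite("pics/sz.png",c)
```

```text
(no output)
```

View pics/tz.png

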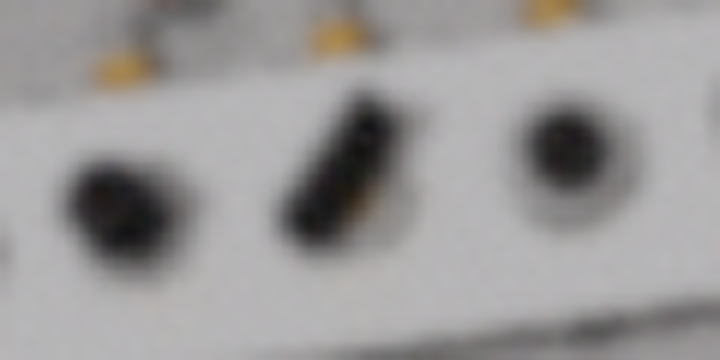

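View pics/sz.png

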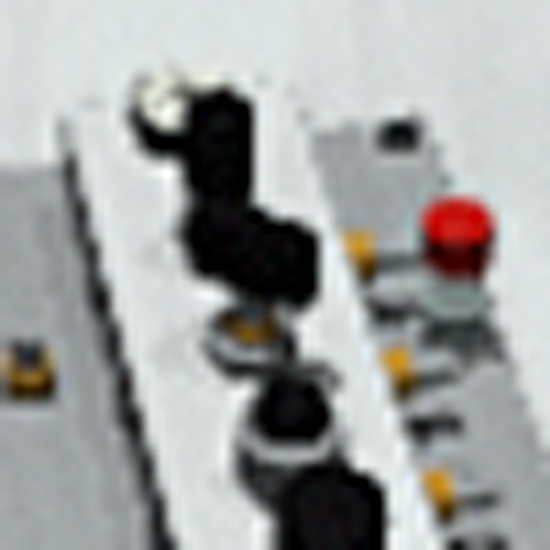

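Emit:
drive_tool(targets=[0,0,-10.2,0,0,-4,0.4,0,0,-10.2,0,0,-4,0.4,0,0,-10.2,0,0,-4,0.4,0,0,-10.2,0,0,-4,0.4,0,0,-10.2,0,0,-4,0.4,0,0,-10.2,0,0,-4,0.4,0,0,-10.2,0,0,-4,0.4,0,0,-10.2,0,0,-4,0.4,0,0,-10.2,0,0,-4,0.4,0,0,-10.2,0,0,-4,0.4,0,0,-10.2,0,0,-4,0.4,0,0,-10.2,0,0,-4,0.4], grip_force=40)

```text
clock: 1.6
position: [0.2363, -0.5238, 0.2554]
ee_rot: [-0.0, 0.284, 0.959, 0.0]
contact_force: [0.5, 0.0, -0.7]
width: 0.034
```

```bash
cat >> h.py <<'E'
from rig import get_state
from scipy.spatial.transform import Rotation as Ro
def st():
    s=get_state(); w,x,y,z=s["ee_rot"]; R=Ro.from_quat([x,y,z,w]).as_matrix()
    print("t",s["clock"],"pos",s["position"].round(4),"ydir",np.degrees(np.arctan2(R[1,1],R[0,1])).round(2),"z",R[:,2].round(4),"F",s["contact_force"].round(2),"M",s["moment"].round(3),"w",round(s["width"],4),"q6",round(s["qpos"][5],2))
    return s,R
def to(p):
    s,R=st(); print("tool shift mm",(R.T@(np.array(p)-s["position"])*1000).round(1))
WING=np.array([.5265,.1225]); VENT=np.array([.5336,.0696])
E
python3 -c "
from h import *
to([*WING,.25])"
```

```text
t 1.6 pos [ 0.2363 -0.5238  0.2554] ydir 57.02 z [-3.0e-04  1.1e-03 -1.0e+00] F [ 0.46  0.01 -0.71] M [-0.005 -0.032  0.014] w 0.034 q6 -2.26
tool shift mm [108.5 700.1   6. ]
```

Emit:
drive_tool(targets=[0,0,0,9,58.3,0,0.4,0,0,0,9,58.3,0,0.4,0,0,0,9,58.3,0,0.4,0,0,0,9,58.3,0,0.4,0,0,0,9,58.3,0,0.4,0,0,0,9,58.3,0,0.4,0,0,0,9,58.3,0,0.4,0,0,0,9,58.3,0,0.4,0,0,0,9,58.3,0,0.4,0,0,0,9,58.3,0,0.4,0,0,0,9,58.3,0,0.4,0,0,0,9,58.3,0,0.4])

```text
clock: 3.1
position: [0.5308, 0.1216, 0.2555]
ee_rot: [-0.0, 0.286, 0.958, -0.0]
contact_force: [1.1, 0.2, -0.8]
width: 0.0342
```

Run:
```python
from h import *
to([*WING,.17])
from rig import get_image
for n,(r,c,s) in dict(top=((140,250,200,400),0,4),side=((60,230,250,420),0,4)).items() if 0 else []: pass
a=get_image("top")[:,:,::-1]; cv2.imwrite("pics/t1.png",a); b=get_image("side")[:,:,::-1]; cv2.imwrite("pics/s1.png",b)
cv2.imwrite("pics/ts1.png",np.hstack([cv2.resize(a[130:250,220:320],None,fx=4,fy=4,interpolation=cv2.INTER_CUBIC),cv2.resize(b[100:220,290:390],None,fx=4,fy=4,interpolation=cv2.INTER_CUBIC)]))
```

```text
t 3.1 pos [0.5308 0.1216 0.2555] ydir 56.7 z [-3.e-04 -5.e-04 -1.e+00] F [ 1.09  0.21 -0.76] M [-0.017 -0.012 -0.005] w 0.0342 q6 -0.89
tool shift mm [ 4.1 -1.6 85.5]
```

View pics/ts1.png

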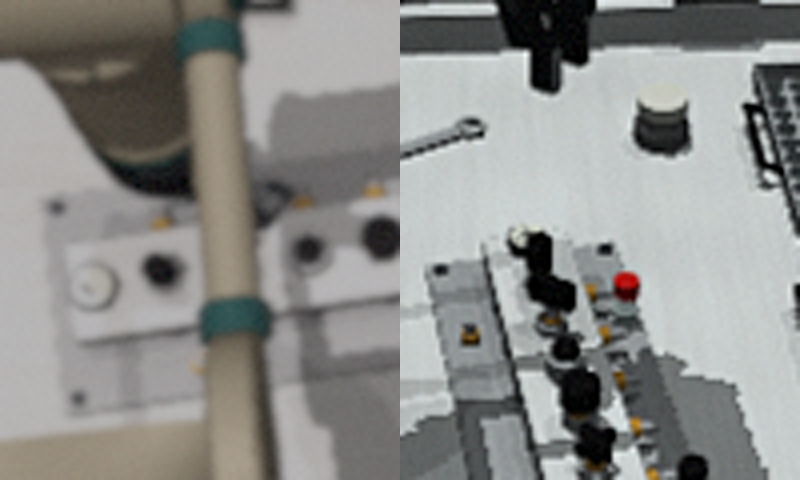

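The side view shows the fingers above the wing at crop (545,75), and the top view is blocked by the arm. I'll centre and go down partway, then check.

Emit:
drive_tool(targets=[0,0,0,2,-0.8,30,0.4,0,0,0,2,-0.8,30,0.4,0,0,0,0,0,25,0.4,0,0,0,0,0,0,0.4,0,0,0,0,0,0,0.4])

```text
clock: 3.82
position: [0.5268, 0.1202, 0.1716]
ee_rot: [0.001, 0.287, 0.958, 0.0]
contact_force: [0.7, -0.1, 0.2]
width: 0.0343
```

Run:
```python
from h import *
to([*WING,.120])
from rig import get_image
b=get_image("side")[:,:,::-1]; cv2.imwrite("pics/s2.png",cv2.resize(b[100:200,300:400],None,fx=6,fy=6,interpolation=cv2.INTER_CUBIC))
```

```text
t 3.825 pos [0.5268 0.1202 0.1716] ydir 56.65 z [ 1.2e-03 -1.0e-04 -1.0e+00] F [ 0.71 -0.06  0.17] M [0.008 0.    0.049] w 0.0343 q6 -0.89
tool shift mm [ 1.5  1.7 51.6]
```

View pics/s2.png

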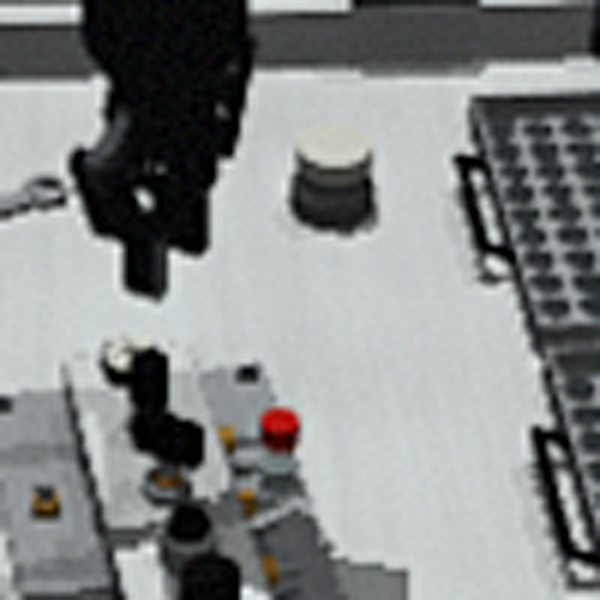

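Emit:
drive_tool(targets=[0,0,0,1.5,1.7,25,0.4,0,0,0,0,0,25,0.4,0,0,0,0,0,0,0.4,0,0,0,0,0,0,0.4])

```text
clock: 4.38
position: [0.5271, 0.1229, 0.1223]
ee_rot: [0.001, 0.287, 0.958, 0.0]
contact_force: [0.3, 0.0, -0.2]
width: 0.0342
```

Run:
```python
from h import *
to([*WING,.072])
from rig import get_image
b=get_image("side")[:,:,::-1]; cv2.imwrite("pics/s3.png",cv2.resize(b[110:200,300:390],None,fx=6,fy=6,interpolation=cv2.INTER_CUBIC))
```

```text
t 4.375 pos [0.5271 0.1229 0.1223] ydir 56.68 z [ 2.7e-03  1.0e-04 -1.0e+00] F [ 0.31  0.01 -0.21] M [-0.022  0.033  0.047] w 0.0342 q6 -0.89
tool shift mm [ 0.4 -0.8 50.3]
```

View pics/s3.png

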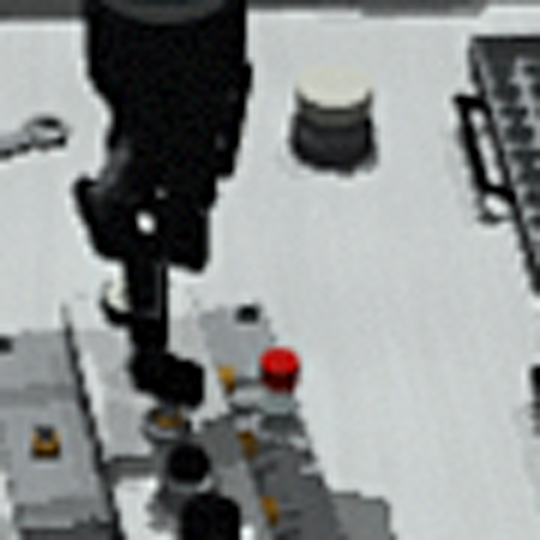

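Emit:
drive_tool(targets=[0,0,0,0.4,-0.6,15,0.4,0,0,0,0,0,15,0.4,0,0,0,0,0,12,0.4,0,0,0,0,0,8,0.4,0,0,0,0,0,0,0.4])

```text
clock: 5.05
position: [0.5247, 0.1225, 0.0698]
ee_rot: [-0.001, 0.287, 0.958, -0.0]
contact_force: [0.0, 0.1, -0.1]
width: 0.034
```

Run:
```python
from h import *
to([*WING,.072])
from rig import get_image
b=get_image("side")[:,:,::-1]; cv2.imwrite("pics/s4.png",cv2.resize(b[120:200,300:380],None,fx=7,fy=7,interpolation=cv2.INTER_CUBIC))
```

```text
t 5.05 pos [0.5247 0.1225 0.0698] ydir 56.68 z [-1.8e-03 -3.0e-04 -1.0e+00] F [ 0.02  0.12 -0.08] M [-0.007  0.02   0.024] w 0.034 q6 -0.89
tool shift mm [-1.5  1.  -2.2]
```

View pics/s4.png

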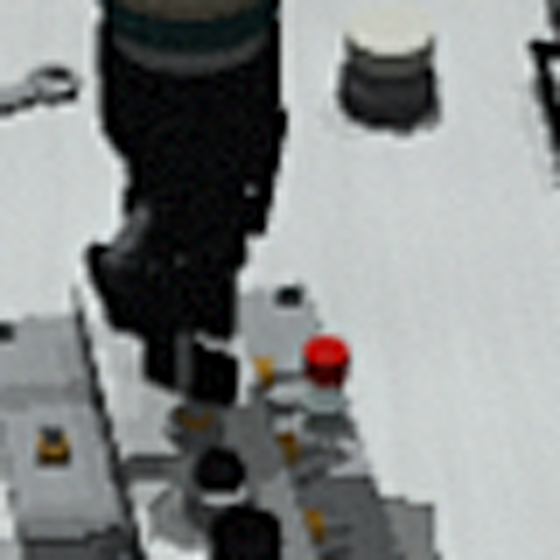

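Emit:
drive_tool(targets=[0,0,0,0,0,0,0.1,0,0,0,0,0,0,0.1,0,0,0,0,0,0,0.1,0,0,0,0,0,0,0.1,0,0,0,0,0,0,0.1], grip_force=20)

```text
clock: 5.72
position: [0.5266, 0.1237, 0.0714]
ee_rot: [0.001, 0.287, 0.958, 0.001]
contact_force: [1.8, 4.9, -0.0]
width: 0.0111
```

Run:
```python
from h import *
s,R=st(); print(R.T@s["contact_force"])
```

```text
t 5.725 pos [0.5266 0.1237 0.0714] ydir 56.66 z [ 0.003   0.0018 -1.    ] F [ 1.75  4.94 -0.03] M [ 0.813 -0.293  0.018] w 0.0111 q6 -0.89
[1.24839643 5.08830077 0.04376291]
```

Emit:
drive_tool(targets=[0,0,0,0,0.6,0,0,0,0,0,0,0,0,0,0,0,0,0,0,0,0], grip_force=50)

```text
clock: 6.1
position: [0.5266, 0.1236, 0.0715]
ee_rot: [0.001, 0.287, 0.958, 0.001]
contact_force: [2.7, 5.0, 3.8]
width: 0.0097
```

Run:
```python
from h import *
s,R=st(); print(R.T@s["contact_force"])
```

```text
t 6.1 pos [0.5266 0.1236 0.0715] ydir 56.67 z [ 2.3e-03  9.0e-04 -1.0e+00] F [2.74 4.96 3.83] M [ 0.766 -0.326  0.02 ] w 0.0097 q6 -0.89
[ 0.43045792  5.66194731 -3.81787987]
```

Emit:
drive_tool(targets=[0,0,5,0,0,0,0,0,0,5,0,0,0,0,0,0,5,0,0,0,0])

```text
clock: 6.48
position: [0.5267, 0.1238, 0.0715]
ee_rot: [0.001, 0.411, 0.912, 0.001]
contact_force: [2.2, 4.9, 2.9]
width: 0.0101
```

Run:
```python
from h import *
s,R=st(); print(R.T@s["contact_force"])
```

```text
t 6.475 pos [0.5267 0.1238 0.0715] ydir 41.5 z [ 0.0024  0.0012 -1.    ] F [2.23 4.91 2.91] M [ 0.813 -0.35   0.014] w 0.0101 q6 -0.62
[ 2.19685182  4.92631795 -2.90245431]
```

Emit:
drive_tool(targets=[0,0,2,0,0,0,0,0,0,1.5,0,0,0,0])

```text
clock: 6.72
position: [0.5267, 0.1238, 0.0715]
ee_rot: [0.001, 0.438, 0.899, 0.001]
contact_force: [2.3, 5.2, 3.2]
width: 0.0098
```

```bash
cat > r.py <<'E'
from h import *
s,R=st(); print((R.T@s["contact_force"]).round(1), "eff6",round(s["effort"][5],3))
E
python3 r.py
```

```text
t 6.725 pos [0.5267 0.1238 0.0715] ydir 38.11 z [ 0.0025  0.0013 -1.    ] F [2.31 5.16 3.22] M [ 0.885 -0.35   0.008] w 0.0098 q6 -0.56
[ 2.6  5.  -3.2] eff6 -0.114
```

Emit:
drive_tool(targets=[0,0,1.5,0,0,0,0,0,0,1,0,0,0,0])

```text
clock: 6.98
position: [0.5267, 0.1238, 0.0715]
ee_rot: [0.001, 0.457, 0.89, 0.001]
contact_force: [2.8, 5.8, 3.9]
width: 0.0097
```

```bash
python3 r.py
```

```text
t 6.975 pos [0.5267 0.1238 0.0715] ydir 35.62 z [ 0.0025  0.0013 -1.    ] F [2.75 5.84 3.86] M [ 0.843 -0.288  0.005] w 0.0097 q6 -0.52
[ 3.1  5.7 -3.8] eff6 -0.058
```

Emit:
drive_tool(targets=[0,0,1.5,0,0,0,0,0,0,1,0,0,0,0])

```text
clock: 7.22
position: [0.5267, 0.1238, 0.0715]
ee_rot: [0.001, 0.476, 0.879, 0.001]
contact_force: [1.9, 5.2, 3.2]
width: 0.0099
```

```bash
python3 r.py
python3 - <<'E'
from h import *
from rig import get_image
b=get_image("side")[:,:,::-1]; cv2.imwrite("pics/s5.png",cv2.resize(b[120:200,300:380],None,fx=7,fy=7,interpolation=cv2.INTER_CUBIC))
E
```

```text
t 7.225 pos [0.5267 0.1238 0.0715] ydir 33.13 z [ 0.0025  0.0013 -1.    ] F [1.93 5.2  3.18] M [ 0.854 -0.361  0.021] w 0.0099 q6 -0.48
[ 3.3  4.5 -3.2] eff6 -0.058
```

View pics/s5.png

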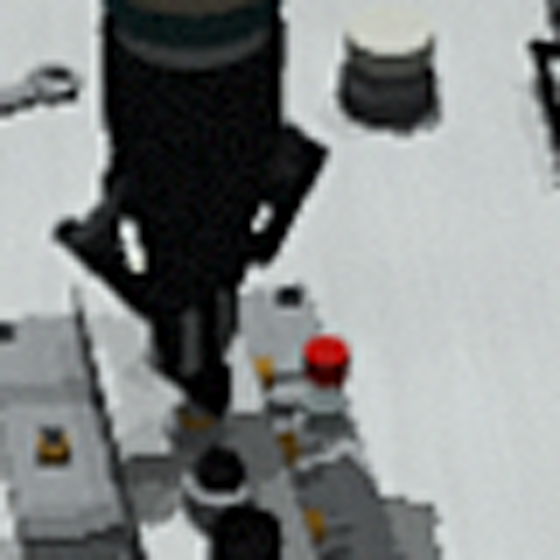

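Emit:
drive_tool(targets=[0,0,1.5,0,0,0,0,0,0,1,0,0,0,0])

```text
clock: 7.52
position: [0.5267, 0.1238, 0.0715]
ee_rot: [0.001, 0.495, 0.869, 0.001]
contact_force: [2.3, 5.7, 3.0]
width: 0.0101
```

```bash
python3 r.py
```

```text
t 7.525 pos [0.5267 0.1238 0.0715] ydir 30.63 z [ 0.0025  0.0013 -1.    ] F [2.28 5.66 2.98] M [ 0.932 -0.347  0.086] w 0.0101 q6 -0.43
[ 3.7  4.9 -3. ] eff6 -0.058
```

The side view shows the jaws on the bar, with the bar turned along with them (end at 210,390). Carrying on.

Emit:
drive_tool(targets=[0,0,1.5,0,0,0,0,0,0,0,0,0,0,0])

```text
clock: 7.78
position: [0.5267, 0.1238, 0.0715]
ee_rot: [0.001, 0.506, 0.862, 0.001]
contact_force: [2.1, 4.1, 4.1]
width: 0.0102
```

```bash
python3 r.py
```

```text
t 7.775 pos [0.5267 0.1238 0.0715] ydir 29.15 z [ 0.0026  0.0014 -1.    ] F [2.06 4.08 4.12] M [ 0.841 -0.316 -0.018] w 0.0102 q6 -0.41
[ 2.6  3.8 -4.1] eff6 0.024
```

Emit:
drive_tool(targets=[0,0,1.5,0,0,0,0,0,0,0,0,0,0,0])

```text
clock: 8.02
position: [0.5267, 0.1239, 0.0715]
ee_rot: [0.001, 0.518, 0.856, 0.001]
contact_force: [1.5, 4.9, 3.0]
width: 0.0101
```

```bash
python3 r.py
```

```text
t 8.025 pos [0.5267 0.1239 0.0715] ydir 27.64 z [ 0.0026  0.0014 -1.    ] F [1.54 4.91 3.03] M [ 0.881 -0.362 -0.013] w 0.0101 q6 -0.38
[ 3.6  3.6 -3. ] eff6 0.011
```

Emit:
drive_tool(targets=[0,0,1.5,0,0,0,0,0,0,1,0,0,0,0])

```text
clock: 8.28
position: [0.5267, 0.1239, 0.0715]
ee_rot: [0.001, 0.536, 0.844, 0.001]
contact_force: [1.6, 5.1, 3.4]
width: 0.0101
```

```bash
python3 r.py
```

```text
t 8.275 pos [0.5267 0.1239 0.0715] ydir 25.13 z [ 0.0026  0.0014 -1.    ] F [1.62 5.1  3.44] M [ 0.861 -0.385  0.056] w 0.0101 q6 -0.34
[ 3.9  3.6 -3.4] eff6 -0.058
```

Emit:
drive_tool(targets=[0,0,1.5,0,0,0,0,0,0,1,0,0,0,0])

```text
clock: 8.52
position: [0.5268, 0.1239, 0.0715]
ee_rot: [0.001, 0.555, 0.832, 0.001]
contact_force: [3.1, 5.9, 3.1]
width: 0.0099
```

```bash
python3 r.py
```

```text
t 8.525 pos [0.5268 0.1239 0.0715] ydir 22.62 z [ 0.0026  0.0014 -1.    ] F [3.09 5.94 3.14] M [ 0.899 -0.351  0.042] w 0.0099 q6 -0.29
[ 4.3  5.1 -3.1] eff6 -0.058
```

Emit:
drive_tool(targets=[0,0,1.5,0,0,0,0,0,0,1,0,0,0,0])

```text
clock: 8.78
position: [0.5268, 0.1239, 0.0715]
ee_rot: [0.001, 0.572, 0.82, 0.001]
contact_force: [2.3, 5.9, 3.4]
width: 0.0098
```

```bash
python3 r.py
```

```text
t 8.775 pos [0.5268 0.1239 0.0715] ydir 20.17 z [ 0.0027  0.0013 -1.    ] F [2.32 5.88 3.41] M [ 0.99  -0.382  0.275] w 0.0098 q6 -0.25
[ 4.7  4.2 -3.4] eff6 0.194
```

The torque has jumped to 0.275 N m, so the handle is meeting the seat. From here I'll use small steps.

Emit:
drive_tool(targets=[0,0,1,0,0,0,0,0,0,0,0,0,0,0])

```text
clock: 9.02
position: [0.5268, 0.1239, 0.0715]
ee_rot: [0.001, 0.579, 0.815, 0.001]
contact_force: [2.9, 5.9, 3.1]
width: 0.0097
```

```bash
python3 r.py
```

```text
t 9.025 pos [0.5268 0.1239 0.0715] ydir 19.2 z [ 0.0028  0.0013 -1.    ] F [2.88 5.95 3.09] M [ 0.955 -0.418  0.228] w 0.0097 q6 -0.23
[ 4.7  4.7 -3.1] eff6 0.279
```

Emit:
drive_tool(targets=[0,0,0.8,0,0,0,0,0,0,0,0,0,0,0])

```text
clock: 9.28
position: [0.5268, 0.1239, 0.0715]
ee_rot: [0.001, 0.585, 0.811, 0.001]
contact_force: [1.3, 5.5, 3.7]
width: 0.0099
```

```bash
python3 r.py
```

```text
t 9.275 pos [0.5268 0.1239 0.0715] ydir 18.41 z [ 0.0027  0.0013 -1.    ] F [1.34 5.5  3.68] M [ 0.924 -0.356  0.305] w 0.0099 q6 -0.22
[ 4.8  3.  -3.7] eff6 0.297
```

```bash
cat > avg.py <<'E'
from h import *
from rig import get_image
m=[];e=[];f=[]
for i in range(12):
    get_image("side"); s=get_state(); m.append(s["moment"][2]); e.append(s["effort"][5]); f.append(s["contact_force"])
print("Mz",np.mean(m).round(4),np.std(m).round(3),"eff",np.mean(e).round(3),"F",np.mean(f,0).round(2)); st()
E
python3 avg.py
```

```text
Mz 0.2919 0.024 eff 0.28 F [2.53 5.67 3.36]
t 9.875 pos [0.5268 0.1239 0.0715] ydir 18.41 z [ 0.0027  0.0013 -1.    ] F [3.18 5.95 2.25] M [ 0.982 -0.364  0.259] w 0.0099 q6 -0.22
```

Emit:
drive_tool(targets=[0,0,1,0,0,0,0,0,0,1,0,0,0,0,0,0,0,0,0,0,0])

```text
clock: 10.25
position: [0.5268, 0.1239, 0.0715]
ee_rot: [0.001, 0.599, 0.801, 0.001]
contact_force: [2.4, 5.3, 3.0]
width: 0.0101
```

```bash
python3 avg.py
```

```text
Mz 0.3214 0.031 eff 0.325 F [2.62 5.39 3.3 ]
t 10.85 pos [0.5268 0.1239 0.0715] ydir 16.42 z [ 0.0027  0.0013 -1.    ] F [2.9  4.77 3.92] M [ 1.007 -0.351  0.345] w 0.0101 q6 -0.19
```

Emit:
drive_tool(targets=[0,0,1,0,0,0,0,0,0,1,0,0,0,0,0,0,0,0,0,0,0])

```text
clock: 11.22
position: [0.5268, 0.1239, 0.0715]
ee_rot: [0.001, 0.613, 0.79, 0.001]
contact_force: [3.6, 5.6, 3.1]
width: 0.0099
```

```bash
python3 avg.py
```

```text
Mz 0.367 0.013 eff 0.374 F [2.27 5.55 3.17]
t 11.825 pos [0.5268 0.1239 0.0715] ydir 14.43 z [ 0.0028  0.0013 -1.    ] F [1.8  5.84 3.8 ] M [ 1.03  -0.341  0.367] w 0.0096 q6 -0.15
```

Emit:
drive_tool(targets=[0,0,1,0,0,0,0,0,0,0,0,0,0,0,0,0,0,0,0,0,0])

```text
clock: 12.2
position: [0.5269, 0.1239, 0.0715]
ee_rot: [0.001, 0.62, 0.785, 0.001]
contact_force: [2.7, 6.8, 4.1]
width: 0.0097
```

```bash
python3 avg.py
```

```text
Mz 0.3879 0.045 eff 0.398 F [2.53 5.73 3.33]
t 12.8 pos [0.5268 0.1239 0.0715] ydir 13.43 z [ 0.0028  0.0012 -1.    ] F [2.01 5.04 3.6 ] M [ 0.97  -0.377  0.339] w 0.0099 q6 -0.13
```

Torque is a steady 0.39 N m. Releasing and lifting.

Emit:
drive_tool(targets=[0,0,0,0,0,0,0.4,0,0,0,0,0,0,0.4,0,0,0,0,0,0,0.4,0,0,0,0,0,0,0.4,0,0,0,0,0,-10,0.4,0,0,0,0,0,-20,0.4,0,0,0,0,0,-30,0.4,0,0,0,0,0,-30,0.4,0,0,0,0,0,0,0.4])

```text
clock: 13.92
position: [0.5277, 0.1233, 0.1639]
ee_rot: [0.002, 0.62, 0.785, 0.002]
contact_force: [1.0, 0.2, -0.1]
width: 0.0338
```

Run:
```python
from h import *
to([*VENT,.16])
from rig import get_image
b=get_image("side")[:,:,::-1]; cv2.imwrite("pics/s6.png",cv2.resize(b[110:200,300:390],None,fx=6,fy=6,interpolation=cv2.INTER_CUBIC))
```

```text
t 13.925 pos [0.5277 0.1233 0.1639] ydir 13.38 z [ 6.5e-03  5.0e-04 -1.0e+00] F [ 0.99  0.18 -0.12] M [0.026 0.019 0.065] w 0.0338 q6 -0.13
tool shift mm [-53.6  -6.7   3.9]
```

View pics/s6.png

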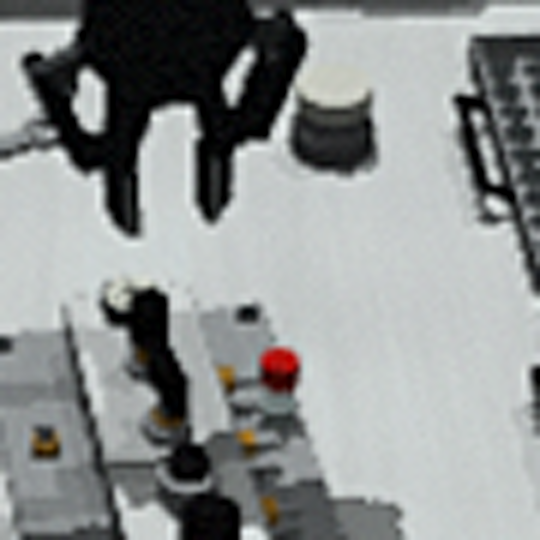

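The wing now lies roughly along the row (near end at 170,410), and the neighbours look unmoved. Now shut the fingers and go over the vent.

Emit:
drive_tool(targets=[0,0,0,-18,-2.2,0,0,0,0,0,-18,-2.2,0,0,0,0,0,-17.6,-2.3,0,0,0,0,0,0,0,20,0,0,0,0,0,0,15,0,0,0,0,0,0,15,0,0,0,0,0,0,10,0,0,0,0,0,0,0,0,0,0,0,0,0,0,0])

```text
clock: 15.1
position: [0.532, 0.0695, 0.1012]
ee_rot: [0.0, 0.62, 0.785, 0.0]
contact_force: [-0.6, 0.3, -0.2]
width: 0.0002
```

Run:
```python
from h import *
to([*VENT,.08])
from rig import get_image
b=get_image("side")[:,:,::-1]; cv2.imwrite("pics/s7.png",cv2.resize(b[120:210,300:390],None,fx=6,fy=6,interpolation=cv2.INTER_CUBIC))
a=get_image("top")[:,:,::-1]; cv2.imwrite("pics/t7.png",a)
```

```text
t 15.1 pos [0.532  0.0695 0.1012] ydir 13.4 z [ 9.e-04 -1.e-04 -1.e+00] F [-0.58  0.29 -0.24] M [-0.039 -0.039 -0.003] w 0.0002 q6 -0.23
tool shift mm [-0.3  1.6 21.2]
```

View pics/s7.png

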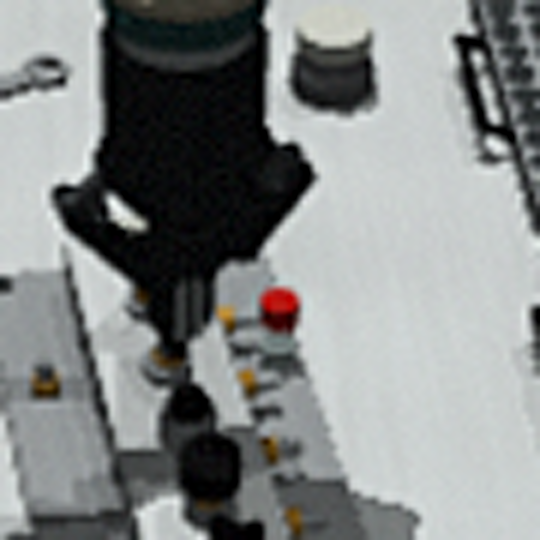

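Emit:
drive_tool(targets=[0,0,0,0,1.2,8,0,0,0,0,0,0,8,0,0,0,0,0,0,2,0,0,0,0,0,0,0,0])

```text
clock: 15.7
position: [0.5324, 0.0697, 0.0824]
ee_rot: [-0.0, 0.62, 0.785, -0.0]
contact_force: [0.2, 0.1, 0.0]
width: 0.0001
```

```bash
python3 r.py
```

```text
t 15.7 pos [0.5324 0.0697 0.0824] ydir 13.38 z [-8.e-04 -1.e-04 -1.e+00] F [0.25 0.13 0.  ] M [-0.054  0.034  0.013] w 0.0001 q6 -0.23
[ 0.1  0.3 -0. ] eff6 0.0
```

Emit:
drive_tool(targets=[0,0,0,0,0,2,0,0,0,0,0,0,2,0,0,0,0,0,0,0,0])

```text
clock: 16.08
position: [0.5326, 0.0696, 0.0787]
ee_rot: [-0.0, 0.62, 0.785, -0.0]
contact_force: [-0.2, -0.1, 0.4]
width: -0.0001
```

```bash
python3 r.py
```

```text
t 16.075 pos [0.5326 0.0696 0.0787] ydir 13.38 z [-2.e-04 -1.e-04 -1.e+00] F [-0.23 -0.14  0.4 ] M [-0.024 -0.027  0.02 ] w -0.0001 q6 -0.23
[-0.1 -0.3 -0.4] eff6 0.0
```

Emit:
drive_tool(targets=[0,0,0,0,0,2,0,0,0,0,0,0,2,0])

```text
clock: 16.32
position: [0.5327, 0.0696, 0.0747]
ee_rot: [0.0, 0.62, 0.785, -0.0]
contact_force: [-0.6, 0.4, -0.2]
width: 0.0001
```

Emit:
drive_tool(targets=[0,0,0,0,0,1.5,0,0,0,0,0,0,0,0])

```text
clock: 16.58
position: [0.5325, 0.0697, 0.0731]
ee_rot: [-0.0, 0.62, 0.785, -0.0]
contact_force: [0.6, -0.6, 0.2]
width: 0.0001
```

Run:
```python
from h import *
st()
from rig import get_image
b=get_image("side")[:,:,::-1]; cv2.imwrite("pics/s8.png",cv2.resize(b[130:200,310:380],None,fx=8,fy=8,interpolation=cv2.INTER_CUBIC))
a=get_image("top")[:,:,::-1]; cv2.imwrite("pics/t8.png",cv2.resize(a[140:240,220:360],None,fx=5,fy=5,interpolation=cv2.INTER_CUBIC))
v=[.5336,.0696,.08]; print(proj("side",[v,[.5325,.0697,.0731]]))
```

```text
t 16.575 pos [0.5325 0.0697 0.0731] ydir 13.38 z [-4.e-04 -1.e-04 -1.e+00] F [ 0.58 -0.55  0.24] M [-0.016  0.039  0.012] w 0.0001 q6 -0.23
[[331.20408607 186.17449432]
 [330.83639751 187.83573295]]
```

View pics/s8.png

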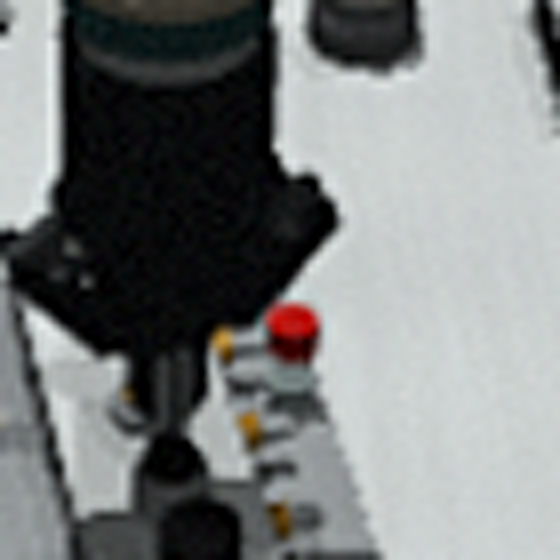

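View pics/t8.png

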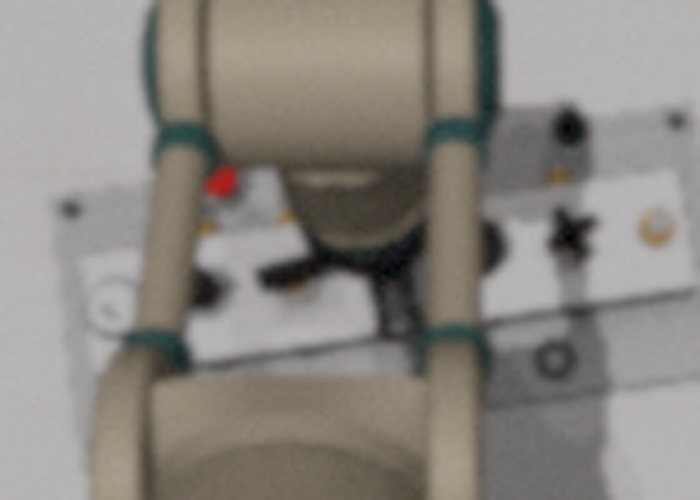

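The side view shows the fingertip (about 172,437) right at the button top (about 175,455), and no force yet. I'll go down in small steps on the force reading.

Emit:
drive_tool(targets=[0,0,0,0,0,1,0,0,0,0,0,0,0,0])

```text
clock: 16.92
position: [0.5326, 0.0697, 0.0723]
ee_rot: [0.0, 0.62, 0.785, -0.0]
contact_force: [0.2, 0.4, -0.7]
width: 0.0003
```

Emit:
drive_tool(targets=[0,0,0,0,0,1,0,0,0,0,0,0,0,0])

```text
clock: 17.18
position: [0.5326, 0.0697, 0.0712]
ee_rot: [-0.0, 0.62, 0.785, -0.0]
contact_force: [-1.3, 0.2, 0.0]
width: -0.0003
```

Emit:
drive_tool(targets=[0,0,0,0,0,1,0,0,0,0,0,0,0,0])

```text
clock: 17.42
position: [0.5326, 0.0696, 0.0702]
ee_rot: [-0.0, 0.62, 0.785, -0.0]
contact_force: [-1.1, -0.3, -0.4]
width: -0.0001
```

Run:
```python
from h import *
s,R=st()
from rig import get_image
b=get_image("side")[:,:,::-1]; c=b[150:210,310:360]
c=np.clip(255*(c/255.)**.5,0,255).astype(np.uint8)
c=cv2.resize(c,None,fx=10,fy=10,interpolation=cv2.INTER_CUBIC)
P=[s["position"],[.5336,.0696,.08],[.5336,.0696,.07]]
for p,k in zip(proj("side",P),[(0,255,0),(0,0,255),(255,0,0)]):
    print(p); cv2.circle(c,tuple(int(x) for x in ((p-[310,150]+.5)*10)),3,k,-1)
cv2.imwrite("pics/s9.png",c)
d=cv2.imread("pics/s7.png"); d=np.clip(255*(d/255.)**.5,0,255).astype(np.uint8)
p=proj("side",[[.532,.0695,.1012]])[0]; cv2.circle(d,tuple(int(x) for x in ((p-[300,120]+.5)*6)),3,(0,255,0),-1); cv2.imwrite("pics/s7b.png",d)
```

```text
t 17.425 pos [0.5326 0.0696 0.0702] ydir 13.38 z [-2.e-04 -1.e-04 -1.e+00] F [-1.14 -0.31 -0.4 ] M [ 0.016 -0.062  0.042] w -0.0001 q6 -0.23
[330.86860123 188.54511228]
[331.20408607 186.17449432]
[331.19331981 188.58716135]
```

View pics/s9.png

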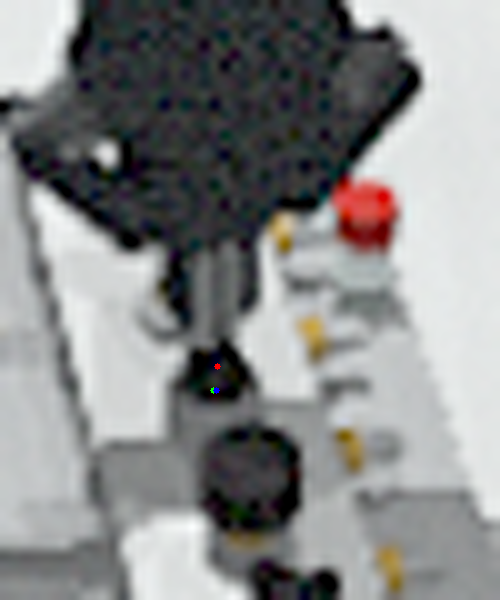

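View pics/s7b.png

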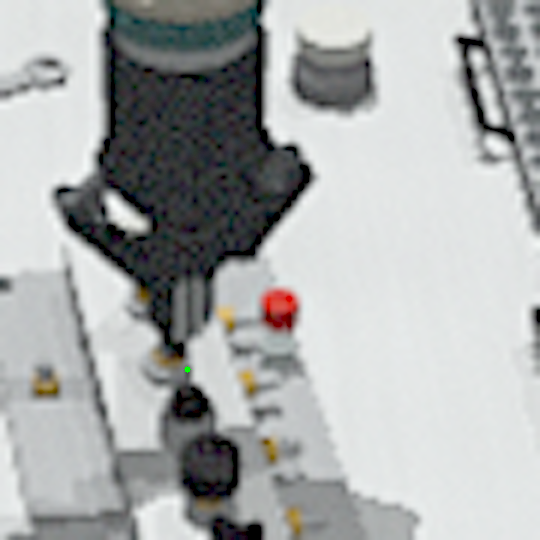

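The enlarged views show the shut fingertips ending several mm above the reported TCP (s7b: tip about 190,340, TCP projected at 187,368). The button simply hasn't been reached, so I'll keep going down on force.

Emit:
drive_tool(targets=[0,0,0,0,0,1,0,0,0,0,0,0,1,0,0,0,0,0,0,0,0])

```text
clock: 17.85
position: [0.5326, 0.0696, 0.0682]
ee_rot: [-0.0, 0.62, 0.785, -0.0]
contact_force: [-0.4, 0.3, 0.1]
width: 0.0001
```

Emit:
drive_tool(targets=[0,0,0,0,0,1,0,0,0,0,0,0,1,0,0,0,0,0,0,0,0])

```text
clock: 18.23
position: [0.5326, 0.0697, 0.0662]
ee_rot: [-0.0, 0.62, 0.785, -0.0]
contact_force: [0.1, 0.5, 0.0]
width: 0.0003
```

Emit:
drive_tool(targets=[0,0,0,0,0,1,0,0,0,0,0,0,1,0,0,0,0,0,0,0,0])

```text
clock: 18.6
position: [0.5326, 0.0697, 0.0642]
ee_rot: [-0.0, 0.62, 0.785, -0.0]
contact_force: [1.0, 0.7, 0.0]
width: -0.0001
```

```bash
cat > z.py <<'E'
import sys
from h import *
s,R=st()
from rig import get_image
b=get_image("side")[:,:,::-1]; c=b[150:210,310:360]
c=np.clip(255*(c/255.)**.45,0,255).astype(np.uint8)
c=cv2.resize(c,None,fx=10,fy=10,interpolation=cv2.INTER_CUBIC)
cv2.imwrite(sys.argv[1],c)
E
python3 z.py pics/s10.png
```

```text
t 18.6 pos [0.5326 0.0697 0.0642] ydir 13.38 z [-2.e-04 -1.e-04 -1.e+00] F [1.05 0.68 0.01] M [-0.034 -0.002  0.013] w -0.0001 q6 -0.23
```

View pics/s10.png

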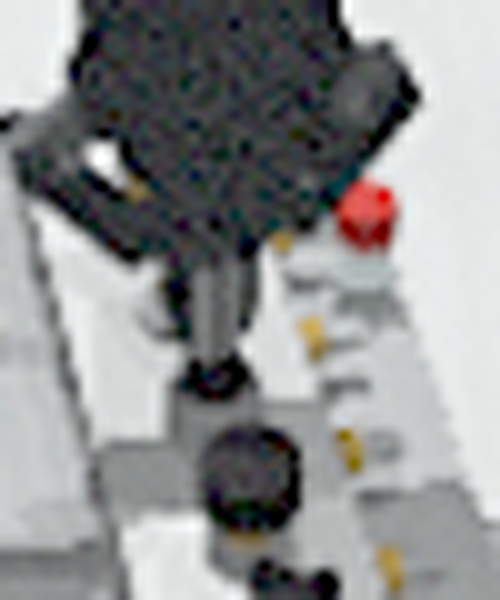

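Run:
```python
from h import *
p=np.array([.5277,.1233,.1639]); print("mid tips",crop((300,110),6,(171,228)))
for dz in (0,.01,.02,.03): print(dz,proj("side",[p+[0,0,dz],p+[0.0,-.011,dz]]).round(1).tolist())
p=np.array([.532,.0695,.1012]); print("shut tip",crop((300,120),6,(190,338)))
for dz in (0,.01,.02,.03): print(dz,proj("side",[p+[0,0,dz],p+[0.0,-.011,dz]]).round(1).tolist())
```

```text
mid tips [328.08333333 147.58333333]
0 [[328.1, 153.5], [328.4, 155.8]]
0.01 [[328.1, 150.9], [328.4, 153.1]]
0.02 [[328.1, 148.1], [328.4, 150.4]]
0.03 [[328.1, 145.4], [328.4, 147.6]]
shut tip [331.25       175.91666667]
0 [[330.7, 181.0], [330.9, 183.4]]
0.01 [[330.7, 178.5], [330.9, 180.9]]
0.02 [[330.7, 176.0], [331.0, 178.4]]
0.03 [[330.7, 173.4], [331.0, 175.8]]
```

Emit:
drive_tool(targets=[0,0,0,0,0,1,0,0,0,0,0,0,1,0,0,0,0,0,0,0,0])

```text
clock: 19.02
position: [0.5326, 0.0697, 0.0622]
ee_rot: [-0.0, 0.62, 0.785, -0.0]
contact_force: [-0.2, 0.4, 0.2]
width: -0.0002
```

Emit:
drive_tool(targets=[0,0,0,0,0,1,0,0,0,0,0,0,1,0,0,0,0,0,0,0,0])

```text
clock: 19.4
position: [0.5326, 0.0697, 0.0602]
ee_rot: [-0.0, 0.62, 0.785, -0.0]
contact_force: [0.9, 0.4, 0.7]
width: -0.0002
```

```bash
python3 z.py pics/s11.png
```

```text
t 19.4 pos [0.5326 0.0697 0.0602] ydir 13.38 z [-2.e-04 -1.e-04 -1.e+00] F [0.87 0.39 0.71] M [-0.01  -0.033  0.034] w -0.0002 q6 -0.23
```

View pics/s11.png

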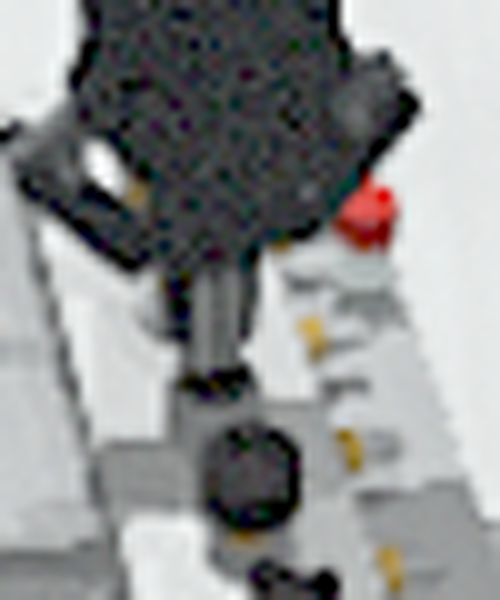

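Emit:
drive_tool(targets=[0,0,0,0,0,1,0,0,0,0,0,0,1,0,0,0,0,0,0,0,0])

```text
clock: 19.82
position: [0.5326, 0.0697, 0.0582]
ee_rot: [-0.0, 0.62, 0.785, -0.0]
contact_force: [-0.1, -0.5, 1.4]
width: 0.0001
```

Emit:
drive_tool(targets=[0,0,0,0,0,1,0,0,0,0,0,0,0,0])

```text
clock: 20.08
position: [0.5326, 0.0697, 0.0572]
ee_rot: [-0.0, 0.62, 0.785, -0.0]
contact_force: [0.0, -0.7, -0.1]
width: -0.0001
```

Emit:
drive_tool(targets=[0,0,0,0,0,1,0,0,0,0,0,0,0,0])

```text
clock: 20.32
position: [0.5328, 0.0697, 0.0564]
ee_rot: [0.0, 0.62, 0.785, 0.0]
contact_force: [-0.2, -0.3, 2.1]
width: 0.0001
```

Contact at about 2 N, with TCP z = 0.0565. Pressing on; full travel should be near 0.051.

Emit:
drive_tool(targets=[0,0,0,0,0,1,0,0,0,0,0,0,1,0,0,0,0,0,0,1,0,0,0,0,0,0,0,0])

```text
clock: 20.82
position: [0.5328, 0.0696, 0.0534]
ee_rot: [0.0, 0.62, 0.785, 0.0]
contact_force: [-0.9, -0.2, 4.3]
width: 0.0002
```

Emit:
drive_tool(targets=[0,0,0,0,0,1,0,0,0,0,0,0,1,0,0,0,0,0,0,0,0])

```text
clock: 21.2
position: [0.5328, 0.0697, 0.0514]
ee_rot: [0.0, 0.62, 0.785, 0.0]
contact_force: [-0.7, 0.3, 4.4]
width: 0.0
```

Emit:
drive_tool(targets=[0,0,0,0,0,1,0,0,0,0,0,0,0,0])

```text
clock: 21.45
position: [0.5328, 0.0697, 0.0505]
ee_rot: [0.0, 0.62, 0.785, 0.0]
contact_force: [-0.7, -0.3, 5.7]
width: -0.0003
```

Emit:
drive_tool(targets=[0,0,0,0,0,1,0,0,0,0,0,0,0,0])

```text
clock: 21.7
position: [0.5328, 0.0697, 0.0504]
ee_rot: [0.0, 0.62, 0.785, 0.0]
contact_force: [-1.7, -0.2, 11.4]
width: 0.0002
```

That is the stop: z no longer moves and the force is 11 N. Hold 0.75 s, then lift away.

Emit:
drive_tool(targets=[0,0,0,0,0,0.5,0,0,0,0,0,0,0,0,0,0,0,0,0,0,0,0,0,0,0,0,0,0,0,0,0,0,0,0,0,0,0,0,0,0,0,0])

```text
clock: 22.45
position: [0.5329, 0.0697, 0.0504]
ee_rot: [0.0, 0.62, 0.785, 0.0]
contact_force: [-2.5, -0.2, 14.2]
width: 0.0003
```

Emit:
drive_tool(targets=[0,0,0,0,0,-3,0,0,0,0,0,0,-5,0,0,0,0,0,0,-10,0,0,0,0,0,0,-20,0,0,0,0,0,0,-40,0,0,0,0,0,0,-50,0,0,0,0,0,0,-50,0,0,0,0,0,0,0,0])

```text
clock: 23.45
position: [0.5353, 0.0697, 0.2312]
ee_rot: [0.004, 0.62, 0.785, 0.003]
contact_force: [-0.1, -0.4, -0.5]
width: 0.0002
```

Run:
```python
from h import *
s,R=st()
# side shift to clear the view: go to the right
print("to (.40,-.30,.25):",(R.T@(np.array([.40,-.30,.25])-s["position"])*1000).round(1))
```

```text
t 23.45 pos [0.5353 0.0697 0.2312] ydir 13.38 z [ 9.2e-03 -1.0e-04 -1.0e+00] F [-0.06 -0.36 -0.49] M [0.027 0.017 0.037] w 0.0002 q6 -0.23
to (.40,-.30,.25): [-328.4 -217.1  -20. ]
```

Emit:
drive_tool(targets=[0,0,0,-46,-31,-3,0,0,0,0,-46,-31,-3,0,0,0,0,-46,-31,-3,0,0,0,0,-46,-31,-3,0,0,0,0,-46,-31,-3,0,0,0,0,-46,-31,-3,0,0,0,0,-46,-31,-3,0,0,0,0,0,0,0,0,0,0,0,0,0,0,0])

```text
clock: 24.58
position: [0.3956, -0.293, 0.2466]
ee_rot: [-0.001, 0.62, 0.784, 0.001]
contact_force: [0.7, 0.1, 1.1]
width: -0.0002
```

Run:
```python
from h import *
from rig import get_image
st()
a=get_image("top")[:,:,::-1]; b=get_image("side")[:,:,::-1]
cv2.imwrite("pics/tf.png",a);cv2.imwrite("pics/sf.png",b)
cv2.imwrite("pics/tfc.png",cv2.resize(a[155:240,222:378],None,fx=5,fy=5,interpolation=cv2.INTER_CUBIC))
cv2.imwrite("pics/sfc.png",cv2.resize(b[145:260,290:385],None,fx=5,fy=5,interpolation=cv2.INTER_CUBIC))
```

```text
t 24.575 pos [ 0.3956 -0.293   0.2466] ydir 13.33 z [-0.0015  0.0026 -1.    ] F [0.71 0.11 1.1 ] M [ 0.001 -0.001 -0.008] w -0.0002 q6 -1.01
```

View pics/tfc.png

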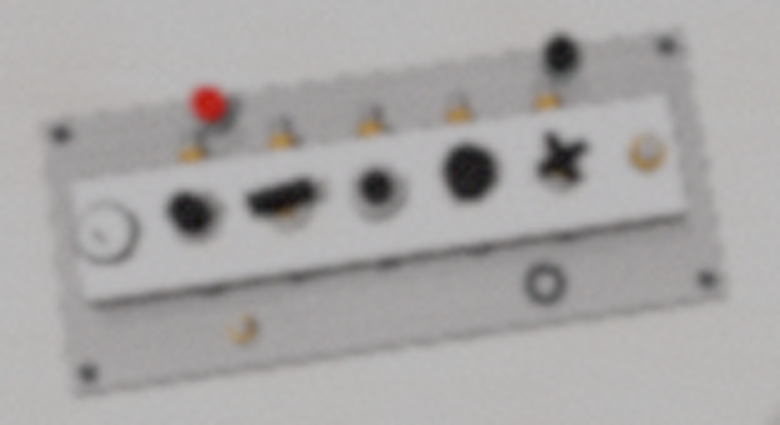

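View pics/sfc.png

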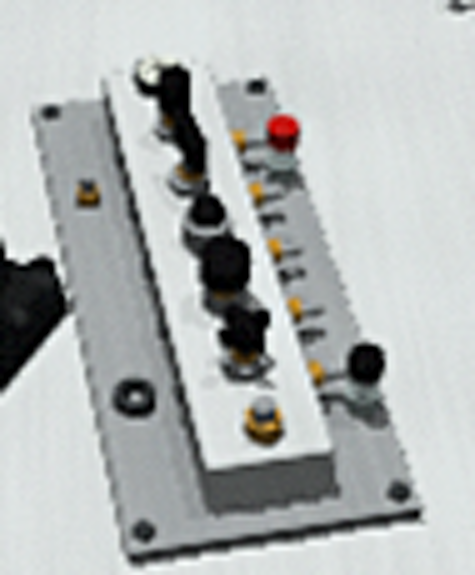

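Everything but the wing is where it was. The wing now lies along the row (250,205 to 318,190 in the top crop) and the button is out again. Signing off.

```bash
python3 -c "
from rig import *
print(sign_off())"
```

```text
the job is handed in; nothing more can be done
None
```

I shut the wing valve and pressed the vent button, in that order, and handed the job in at about 25 s of the 61 s allowed.

- **Wing valve:** I turned it about 43° clockwise. The seat came up after about 36°, and I nipped it to about 0.39 N m (averaged reading). By the given seat stiffness that is about 0.075 rad of squeeze, inside the 0.03–0.15 rad window. The squeeze itself could not be read directly.
- **Vent button:** First contact was at about 2 N. I pressed it about 6 mm to its hard stop, held it there at 11–14 N for about 0.75 s, and let it go.
- **Last pictures:** The button is back out. The three neighbouring valves, the vials, the fitting and the collar match the first pictures. I did not enlarge the driver, spanner or greasepot, but the arm stayed well above the table. The arm ended clear of everything.
- **One disagreement:** With the fingers shut, the real fingertips met the button with the reported TCP about 23 mm below the button's expected top, and the side camera showed the same gap. I found the button by force instead. The wing bar was therefore probably held nearer its top than planned, but the grip held and the torque reading was steady.

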